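# Unlock the high chair tray: safety catch, then side lever

## Robot

A 6-joint arm with a two-finger parallel gripper is mounted at the origin on the work surface. World frame = base frame: x ahead of the robot, y to its left, z up, the work surface at z = 0. Lengths are in mm, angles in rad, forces in N, time in s.
With the tool pointing down it reaches from about 275 to 1000 mm from the base axis. Payload 8.4 kg.
Tool frame: the origin (TCP) lies midway between the tips of the shut fingers; the grasp point (between the pads) lies r.grip_point_offset behind it (r.grip_point_offset is the distance from the TCP to the grasp point, in mm); z points along the fingers, y is the direction in which the jaws open and shut (so a half turn about z gives the same grasp; the last joint's range is limited). The gripper opens to 85 mm and grips with 20 to 120 N. Pads are 22 mm wide; open, the fingers measure 114 mm over their backs; the gripper's body (76 mm by 85 mm) begins 54 mm behind the grasp point. The pads swing forward as they close: fully open they stand 13 mm farther back than shut.
Start: joints at [-1.19, 0.353, 1.633, -0, 1.155, -0.002], TCP at [233.448, -579.767, 231.281] pointing down, gripper open.
Joint ranges: [-2.63, 2.63], [-0.92, 2.1], [0.06, 2.66], [-1.3, 4.44], [0, 2.69], [-3.02, 3.02]. Speed limits (rad/s): [2.22, 2.22, 2.79, 3.14, 3.14, 3.14].

## Interface

Orientations are given as [roll, pitch, yaw] about the fixed x, y, z axes, in that order (R = Rz(yaw) Ry(pitch) Rx(roll)).
In Python, from rig import r gives the robot as it stands.
- The arm moves only by the tool move_arm, never from a script. Its argument "targets" is one flat list of numbers, 5 for each row, row after row: the gripper's target within -1 to 1 (fully open at 1, half-way at 0, shut at -1), then the shift along the tool's x, y, z in cm, then the turn about the tool's z in degrees. In form: [gripper, tx, ty, tz, turn, gripper, tx, ty, tz, turn, ...]. A call has 1 to 10 rows; each row is the pose to reach, as a shift and turn from the pose commanded when the call began, along the tool's axes at that moment; what a row does not reach only later rows make up. A row lasts 1/10 s, in which the tool goes at most 50 mm and 8.59 degrees, less where a joint would pass 70% of its speed; a pose out of reach is approached as far as the arm can. A call with a gripper value outside its range is refused whole. The fingers move at their own pace and stop on an object; "squeeze" is the grip in N (left out, the last holds). Time passes only in rows, so rows that repeat a pose let the fingers close. It gives the time, the measured TCP pose, the force and the opening at its end, in the units of the state.
- r.sense(): the state, without advancing time (a new reading comes with each control period).
- r.grab_frame(name): name is "scene" or "top"; returns a dict with "img" (420x560x3 uint8, blue, green, red), "K" (3x3 intrinsics, pixels), "k1" (the pictures are not rectified: a ray, as slopes to the right and down, at radius r is drawn at 1 + k1 r^2 times it, then the intrinsics apply), "world_to_cam" (4x4, takes a point from world to camera coordinates). Camera axes: x right, y down, z forward; pixel columns grow to the right and rows downward; lengths in mm; the calibration is good to about 2 mm. A picture is of the moment at which its call begins. There is no depth.
- r.sign_off(): hands the job in, once; it reports no verdict.
Trained networks look in a picture, given as the dict that the camera call returned (one of the last four; its "shot" number tells which), for a name from the list of things; names that differ only in an ending like _2 or _b are one class to them, and where a whole thing is asked for, a point or a joint stands for the part that bears it (a point fixed in the world has none). Each returns a list of dicts, best first, with "conf" (0 to 1); they miss things now and then, are a little off and sometimes report something else, mostly with a low value. They report only what shows in the picture. A call takes as long as a camera call.
- r.outline_of(picture, thing): "region" (420x560 bool, what is visible of it).
- r.mark_of(picture, thing): "position" ([x, y, z] in mm, in world coordinates, good to about 4 mm: a listed point, or the origin of a listed thing).
The state is a dict: "clock": time; "qpos": joint angles; "qvel": joint speeds; "joint_efforts": joint torques, N m; "eef_pos": TCP position; "tcp_rot": TCP orientation; "contact_force": force on the tool from outside, world axes, zero at the start; "wrist_torque": the same for the moment, N m; "opening": opening from 0.0 (shut) to 1.0 (fully open).
Only numpy, scipy, OpenCV 4.12 (cv2) and the standard library are available. Lean on these libraries where they do the work, as an engineer would, in place of code of your own. Each camera call takes 0.05 s, during which the arm holds its last target.

## Task

Unlock the high chair's tray: on the lever unit that has a safety catch, slide the catch all the way back towards the breakfast bar so that it no longer blocks the lever, then swing that lever round as far as it goes and let go. Leave the plain lever on the tray's other side, the bowl, the cup and the snack box as they are.

Things in the scene. Friction and masses are not known exactly. Their poses are not given: they have to be found in the camera images.
- lock_unit: Grey plate 260 x 75 x 12 mm lying along the left or the right edge of the white tray; of the two such plates, the one with both a catch and a lever. Origin: centre of its underside. x runs along it, away from the robot (within 10 degrees), y across it to the left, z up.
- catch (a joint): Travel of the safety catch in m: 0 shut (in the lever's way), 0.040 fully back at its stop; starts at 0 to 0.005; the lever can pass from about 0.027. A white bar 90 x 22 mm, 12 mm high, that slides level on the lock unit's plate along the plate's -x (towards the robot and bar) and stays where it is left; takes about 1.5 N.
- catch_fin (a point): Point on the catch's upright fin, the part to grip or push. The fin is 16 mm (x) by 14 mm (y) and rises 52 mm above the grey plate; the point is on its centre line 35 mm above the plate (22 mm above the bar's top, 17 mm below the fin's top). The catch opens along this frame's -x; y is across the unit, z up.
- lever (a joint): Angle of the tray lever in rad: 0 locked, 1.1 open at its stop; starts at 0 to 0.03. Opens clockwise seen from above about an upright pin and stays where left (about 1.5 N at the post). With the catch shut it moves only about 0.06. Flat white arm 18 mm wide, 10 mm thick, reaching 115 mm from the pin; locked, it points along the plate's -x.
- lever_post (a point): Point on the lever's upright post (20 mm diameter, top 52 mm above the plate), the part to grip or push: on its axis, 35 mm above the plate, 23 mm above the arm's top. Axes turn with the lever: +x points to the hinge pin, 85 mm away; opening moves the post along +y, in an arc. Locked, it is 80 mm further in plate x than the shut catch's fin and 25 mm towards plate -y.
- tilt_lever (a joint): Angle in rad of the other, plain lever, of the same shape and size, on the grey plate without a catch at the tray's opposite edge: starts at 0 and is to be left alone.
- bowl: Coral bowl, 116 mm across, 45 mm high, standing loose in the middle of the tray: bystander. Origin under its centre.
- cup: Bamboo cup, 64 mm across, 70 mm high, standing loose in the middle of the tray: bystander. Origin under its centre.
- snack_box: Closed snack box with a hinged lid, 114 x 84 mm, 52 mm high, loose in the middle of the tray: bystander. Origin under its centre.

How it is judged:
By the outcome, as a careful person would: the job done as asked, in the order asked, and still so for the second after the job is handed in, with the robot touching nothing.
It also fails if it takes over 43 s, if anything falls off the work surface, if the arm or the gripper's body presses on something with over 40 N, if the wrist force passes 120 N, or if a joint passes its speed limit or range.

## Working session

There is one attempt and no reset: what is moved stays moved. The work goes in short steps, Python scripts to look and compute and a tool call to move; the robot and the scene stay as the last step left them, time stands still between calls to the robot, and variables do not carry over. Pictures are saved under pics/ and viewed, and the job is handed in when it is done.

Besides the shell and the picture viewer there is one more tool, called after ">>>" as a command line: name --argument value ..., lists and objects as JSON in quotes. move_arm: Moves the arm, as the interface text tells. Its arguments: {"type":"object","properties":{"targets":{"type":"array","items":{"type":"number"}},"squeeze":{"type":"number"}},"required":["targets"]}

```bash
mkdir -p pics; ls
python3 - <<'E'
from rig import r
import cv2
s=r.sense(); print({k:s[k] for k in('clock','eef_pos','tcp_rot','opening')}, r.grip_point_offset)
for n in('scene','top'):
    p=r.grab_frame(n); cv2.imwrite(f'pics/{n}1.png',p['img'])
    for t in('catch_fin','lever_post','lock_unit','tilt_lever','catch','bowl','cup','snack_box'):
        try: print(n,t,[(d['position'],d['conf']) for d in r.mark_of(p,t)][:3])
        except Exception as e: print(t,e)
E
```

```text
pics
{'clock': 0.0, 'eef_pos': array([ 233.24447065, -579.31646266,  230.55960133]), 'tcp_rot': array([-3.14019326e+00, -6.09929817e-07,  3.82761348e-01]), 'opening': 1.0052381623879698} 18.700000000000003
scene catch_fin [([486.3, 239.6, 76.8], 0.78)]
scene lever_post [([565.3, 207.9, 83.2], 0.75)]
scene lock_unit [([563.1, 221.7, 34.2], 0.96)]
tilt_lever it knows: bowl, catch_fin, cup, lever_post, lock_unit, snack_box
catch it knows: bowl, catch_fin, cup, lever_post, lock_unit, snack_box
scene bowl [([663.0, 32.7, 30.9], 0.56)]
scene cup [([498.4, 95.1, 34.7], 0.71)]
scene snack_box [([500.3, -14.1, 30.9], 0.68)]
top catch_fin [([489.6, 233.3, 83.0], 0.6)]
top lever_post [([568.8, 210.8, 84.5], 0.61)]
top lock_unit []
tilt_lever it knows: bowl, catch_fin, cup, lever_post, lock_unit, snack_box
catch it knows: bowl, catch_fin, cup, lever_post, lock_unit, snack_box
top bowl [([661.1, 36.3, 27.3], 0.95)]
top cup [([498.0, 93.6, 34.3], 0.71)]
top snack_box [([493.7, -11.5, 36.4], 0.95)]
```

View pics/scene1.png

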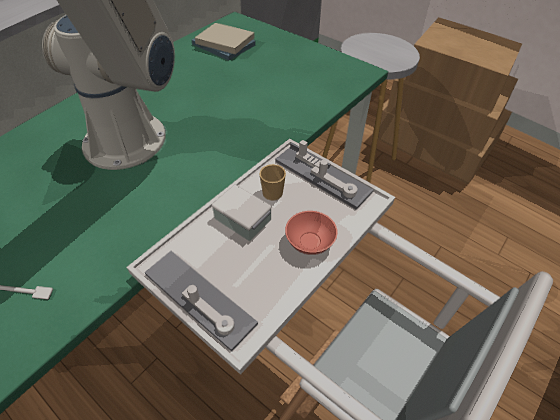

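View pics/top1.png

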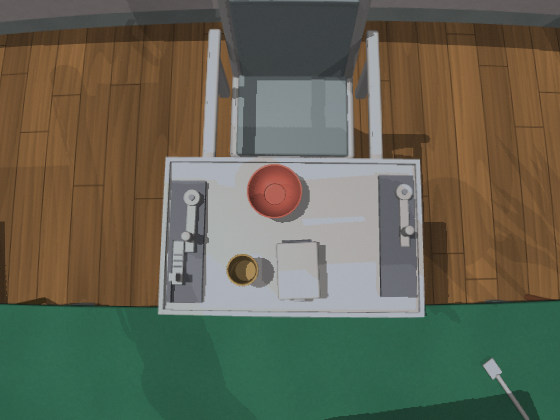

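```bash
cat > h.py <<'E'
import numpy as np, cv2
def ray(p,uv):
    K=np.array(p['K']);k=np.array([p['k1'],0,0,0],float)
    n=cv2.undistortPoints(np.array(uv,float).reshape(-1,1,2),K,k).reshape(-1,2)
    T=np.array(p['world_to_cam']);R=T[:3,:3];c=-R.T@T[:3,3]
    return c,np.c_[n,np.ones(len(n))]@R
def atz(p,uv,z):
    c,d=ray(p,uv); return c+d*((z-c[2])/d[:,2])[:,None]
def proj(p,X):
    T=np.array(p['world_to_cam']);rv=cv2.Rodrigues(T[:3,:3])[0]
    return cv2.projectPoints(np.array(X,float).reshape(-1,1,3),rv,T[:3,3],np.array(p['K'],float),np.array([p['k1'],0,0,0],float))[0].reshape(-1,2)
E
python3 - <<'E'
from rig import r
from h import *
for n in('scene','top'):
    p=r.grab_frame(n)
    for t in ('lock_unit','catch_fin','lever_post'):
        o=r.outline_of(p,t)
        for q in o[:2]:
            m=q['region'].astype(np.uint8); v,u=np.nonzero(m)
            print(n,t,q['conf'],m.sum(),u.min(),u.max(),v.min(),v.max())
        if o and t=='lock_unit':
            m=o[0]['region'].astype(np.uint8); c=max(cv2.findContours(m,0,1)[0],key=cv2.contourArea).reshape(-1,2)
            print(cv2.minAreaRect(atz(p,c,46)[:,:2].astype(np.float32)))
    big=cv2.resize(p['img'][130:220,260:390] if n=='scene' else p['img'][165:315,150:280],None,fx=5 if n=='scene' else 4,fy=5 if n=='scene' else 4,interpolation=2)
    cv2.imwrite(f'pics/{n}z.png',big)
E
```

```text
scene lock_unit 0.59 2500 275 373 141 209
((563.458984375, 232.66485595703125), (116.35116577148438, 270.8236083984375), 89.07415771484375)
scene catch_fin 0.58 253 297 319 141 166
scene catch_fin 0.29 541 311 356 160 197
scene lever_post 0.64 587 311 356 160 197
top lock_unit 0.71 4260 167 205 180 302
((563.2406005859375, 218.76353454589844), (76.8127670288086, 259.89453125), 89.02294158935547)
top catch_fin 0.97 510 169 184 241 283
top lever_post 0.86 718 181 200 190 252
top lever_post 0.42 466 169 184 241 282
```

View pics/topz.png

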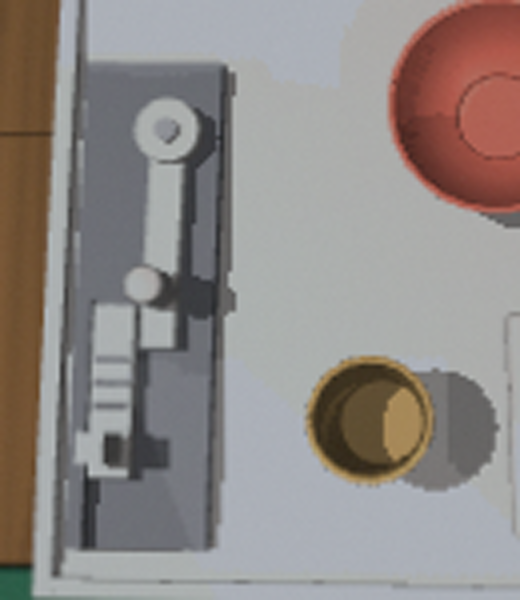

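View pics/scenez.png

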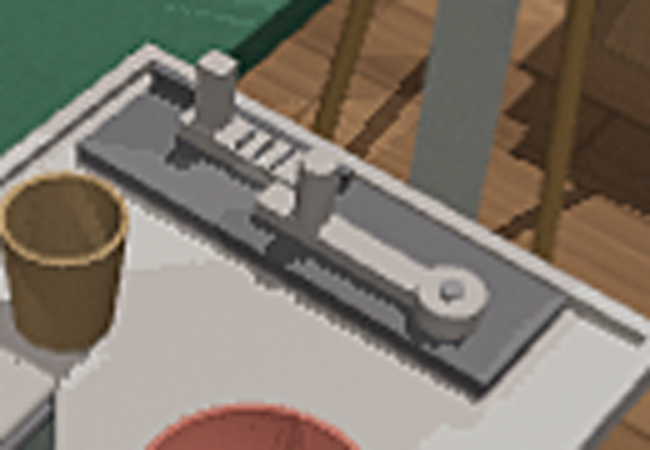

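Run:
```python
from rig import r
from h import *
P={n:r.grab_frame(n) for n in('scene','top')}
px={'fin':{'scene':(303,142),'top':(172.1,276.6)},'post':{'scene':(324.1,161.3),'top':(186.1,235.6)}}
for t,d in px.items():
    A=[];b=[]
    for n in d:
        c,v=ray(P[n],[d[n]]);v=v[0]/np.linalg.norm(v);M=np.eye(3)-np.outer(v,v);A.append(M);b.append(M@c)
    X=np.linalg.solve(sum(A),sum(b)); print(t,X,[proj(P[n],X)[0]-d[n] for n in d],[atz(P[n],[d[n]],97)[0] for n in d])
print(P['top']['img'].shape, r.sense()['eef_pos'])
```

```text
fin [486.77170878 233.7790171  100.42355645] [array([-0.51311675,  0.08936933]), array([-0.46511042, -0.48763289])] [array([485.31120728, 238.21172921,  97.        ]), array([485.81679245, 233.70109098,  97.        ])]
post [569.33171164 208.13565129 100.34022029] [array([-1.04471828,  0.19787329]), array([-0.88091299, -0.95829796])] [array([569.09543979, 213.47510425,  97.        ]), array([567.70943346, 207.06305496,  97.        ])]
(420, 560, 3) [ 233.4506531  -579.77175521  231.29534191]
```

>>> move_arm --targets '[-1,57.6,-64.7,0,23,-1,57.6,-64.7,0,23,-1,57.6,-64.7,0,23,-1,57.6,-64.7,0,23,-1,57.6,-64.7,0,23,-1,57.6,-64.7,0,23,-1,57.6,-64.7,0,23,-1,57.6,-64.7,0,23,-1,57.6,-64.7,0,23,-1,57.6,-64.7,0,23]' --squeeze 40

```text
clock: 2.2
eef_pos: [402.8, -107.3, 231.7]
tcp_rot: [3.141, -0.001, -0.019]
contact_force: [0.2, -0.2, 0.3]
opening: -0.002
```

>>> move_arm --targets '[-1,11.7,-34.4,5,0,-1,11.7,-34.4,5,0,-1,11.7,-34.4,5,0,-1,11.7,-34.4,5,0,-1,11.7,-34.4,5,0,-1,11.7,-34.4,5,0,-1,11.7,-34.4,5,0,-1,11.7,-34.4,5,0,-1,11.7,-34.4,5,0,-1,11.7,-34.4,5,0]'

```text
clock: 3.2
eef_pos: [525.2, 231.9, 181.0]
tcp_rot: [3.141, 0.001, -0.018]
contact_force: [-0.9, -0.7, 0.3]
opening: 0.0
```

Run:
```python
from rig import r
from h import *
s=r.sense(); print(s['eef_pos'],s['tcp_rot'],s['qpos'])
for n in('scene','top'):
    p=r.grab_frame(n); i=p['img'].copy()
    for X,c in (((487,235,99),(0,0,255)),((568,209,99),(255,0,0)),(s['eef_pos'],(0,255,0))):
        u=proj(p,X)[0]; cv2.circle(i,tuple(int(round(a)) for a in u),2,c,-1)
    cv2.imwrite(f'pics/{n}2.png',cv2.resize(i[90:240,240:440] if n=='scene' else i[165:315,110:310],None,fx=3,fy=3))
```

```text
[525.16780335 231.88220706 181.03170279] [ 3.14071005e+00  9.85397520e-04 -1.80341320e-02] [ 4.13415474e-01  3.28810522e-01  1.79121040e+00 -4.56475701e-04
  1.02283597e+00  2.00248354e+00]
```

View pics/scene2.png

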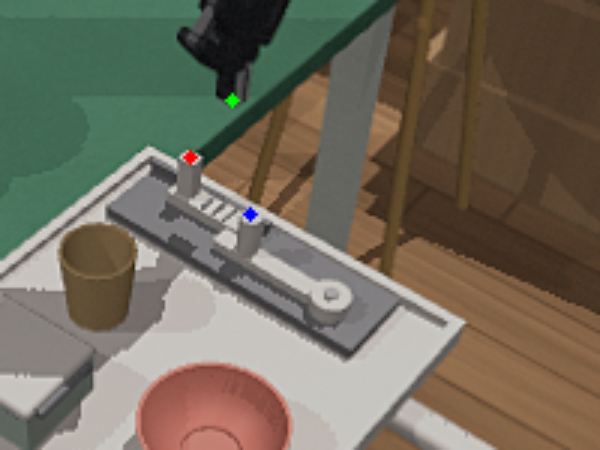

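View pics/top2.png

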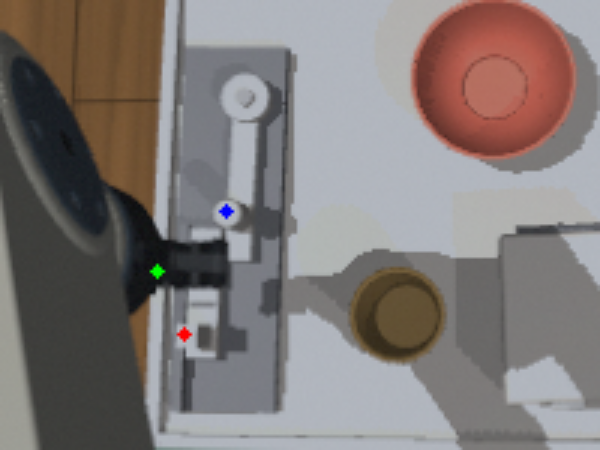

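>>> move_arm --targets '[-1,0,0,3,0,-1,0,0,6,0,-1,0,0,9,0,-1,0,0,10.8,0,-1,0,0,10.8,0,-1,0,0,10.8,0]'

```text
clock: 3.9
eef_pos: [525.9, 231.7, 74.0]
tcp_rot: [3.142, 0.0, -0.02]
contact_force: [0.4, 0.3, 0.5]
opening: -0.001
```

>>> move_arm --targets '[-1,-1,-0.2,0,0,-1,-2,-0.3,0,0,-1,-2.5,-0.3,0,0,-1,-3,-0.3,0,0,-1,-3.5,-0.3,0,0,-1,-4,-0.3,0,0,-1,-4.5,-0.3,0,0,-1,-5,-0.3,0,0,-1,-5.2,-0.3,0,0,-1,-5.2,-0.3,0,0]'

```text
clock: 4.9
eef_pos: [473.2, 236.4, 73.1]
tcp_rot: [3.141, 0.001, -0.018]
contact_force: [-0.9, -0.7, 0.3]
opening: -0.001
```

>>> move_arm --targets '[-1,-0.2,0,0,0,-1,-0.4,0,0,0,-1,-0.6,0,0,0,-1,-0.6,0,0,0]'

```text
clock: 5.3
eef_pos: [467.4, 236.6, 73.2]
tcp_rot: [3.141, 0.001, -0.019]
contact_force: [0.1, 1.2, 1.4]
opening: 0.002
```

Run:
```python
from rig import r
from h import *
s=r.sense(); print(s['eef_pos'],s['contact_force'])
for n in('scene','top'):
    p=r.grab_frame(n); i=p['img'].copy()
    print([(d['position'],d['conf']) for d in r.mark_of(p,'catch_fin')])
    cv2.imwrite(f'pics/{n}3.png',cv2.resize(i[90:240,240:440] if n=='scene' else i[165:315,110:310],None,fx=3,fy=3))
```

```text
[467.38806771 236.59829928  73.17301716] [0.11546677 1.20134804 1.37637049]
[([446.9, 239.4, 79.4], 0.63), ([501.2, -13.6, 31.4], 0.33)]
[([448.5, 231.8, 85.5], 0.76)]
```

View pics/scene3.png

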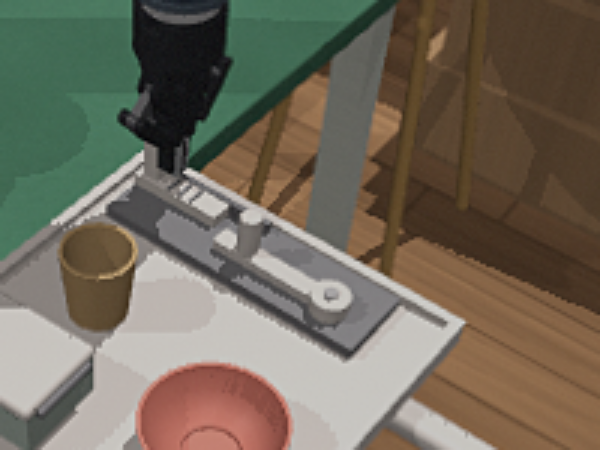

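The picture shows the catch moved back about 40 mm, with the fin at about (165,160) in the crop. I'll press on gently until the stop shows up in the force.

>>> move_arm --targets '[-1,-0.1,0,0,0,-1,-0.2,0,0,0,-1,-0.3,0,0,0,-1,-0.3,0,0,0]'

```text
clock: 5.9
eef_pos: [467.1, 237.0, 73.6]
tcp_rot: [-3.141, -0.005, -0.018]
contact_force: [9.8, -1.9, -5.6]
opening: -0.002
```

>>> move_arm --targets '[-1,0.6,0,0,0,-1,1.2,0,0,0,-1,1.2,0,-3,0,-1,1.2,0,-7,0,-1,1.2,0,-10,0,-1,5,3,-10,-9,-1,8,5,-10,-18,-1,10.5,6.4,-10,-27,-1,10.5,6.4,-10,-35,-1,10.5,6.4,-10,-43]'

```text
clock: 6.9
eef_pos: [569.2, 170.0, 173.0]
tcp_rot: [-3.141, 0.001, 0.73]
contact_force: [0.0, -0.9, 1.0]
opening: -0.003
```

Run:
```python
from rig import r
from h import *
s=r.sense(); print(s['eef_pos'],s['contact_force'],s['qpos'])
for n in('scene','top'):
    p=r.grab_frame(n); i=p['img'].copy()
    print([(d['position'],d['conf']) for d in r.mark_of(p,'catch_fin')])
    print([(d['position'],d['conf']) for d in r.mark_of(p,'lever_post')])
    cv2.imwrite(f'pics/{n}4.png',cv2.resize(i[90:240,240:440] if n=='scene' else i[165:315,110:310],None,fx=3,fy=3))
```

```text
[569.19708373 169.9724439  172.9813967 ] [ 0.01956585 -0.8631991   0.98201672] [2.87510137e-01 3.66928596e-01 1.75480305e+00 3.11277517e-04
 1.02077050e+00 1.12858580e+00]
[([449.8, 237.8, 76.2], 0.81)]
[([564.5, 210.2, 80.4], 0.59)]
[([448.1, 232.3, 83.4], 0.49)]
[]
```

View pics/scene4.png

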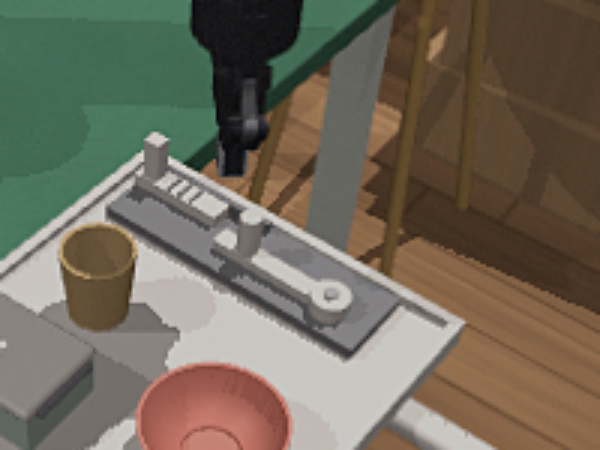

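>>> move_arm --targets '[-1,0,0,0,-8.5,-1,0,0,0,-17,-1,0,0,0,-25.5,-1,0,0,0,-34,-1,0,0,0,-42.5,-1,0,0,0,-51,-1,0,0,0,-59.5,-1,0,0,0,-68,-1,0,0,0,-76.5,-1,0,0,0,-85]'

```text
clock: 8.2
eef_pos: [568.5, 171.0, 173.4]
tcp_rot: [3.142, -0.0, 2.212]
contact_force: [1.4, -1.0, -0.0]
opening: -0.002
```

>>> move_arm --targets '[-1,0,0,0,-8.5,-1,0,0,0,-17,-1,0,0,0,-25.5,-1,0,0,0,-34,-1,0,0,0,-42.5,-1,0,0,0,-51,-1,0,0,0,-52,-1,0,0,0,-52]'

```text
clock: 9.0
eef_pos: [568.5, 170.9, 173.4]
tcp_rot: [3.142, 0.0, 3.112]
contact_force: [-0.2, -0.2, -0.0]
opening: -0.003
```

>>> move_arm --targets '[-1,0,0,3,0,-1,0,0,6,0,-1,0,0,9,0,-1,0,0,10,0,-1,0,0,10,0]'

```text
clock: 9.5
eef_pos: [567.6, 170.5, 72.0]
tcp_rot: [-3.141, -0.003, 3.114]
contact_force: [0.5, 1.0, -0.0]
opening: 0.0
```

```bash
cat > arc.py <<'E'
from rig import r
from h import *
import sys
s=r.sense(); S=s['eef_pos'];yaw=s['tcp_rot'][2]; print(S,yaw,s['contact_force'])
psi=-.018;R=np.array([[np.cos(psi),-np.sin(psi)],[np.sin(psi),np.cos(psi)]])
pin=np.array([568,209.])+R@[85,0]
X=np.array([np.cos(yaw),np.sin(yaw)]);Y=np.array([np.sin(yaw),-np.cos(yaw)])
d=float(sys.argv[1])
for th in map(float,sys.argv[2:]):
    T=pin+R@(85*np.array([-np.cos(th),np.sin(th)])-d*np.array([np.sin(th),np.cos(th)]))
    w=(T-S[:2])/10; dy=np.degrees(yaw-(np.pi+psi-th)); dy=(dy+180)%360-180
    print(th,np.round([w@X,w@Y,dy],1),np.round(T,1))
E
python3 arc.py 25 0 .1 .2 .3 .4 .5 .6 .7 .8 .9 1.0 1.1
```

```text
[567.5867003  170.54829027  72.04854989] 3.113638153018873 [ 0.52184502  0.95342316 -0.0133603 ]
0.0 [ 0.   1.3 -0.6] [567.6 184. ]
0.1 [0.3 2.2 5.2] [565.6 192.7]
0.2 [ 0.4  3.1 10.9] [564.6 201.4]
0.3 [ 0.4  4.  16.6] [564.4 210.3]
0.4 [ 0.4  4.8 22.3] [565.2 219.1]
0.5 [ 0.2  5.7 28.1] [566.8 227.8]
0.6 [ 0.   6.6 33.8] [569.2 236.3]
0.7 [-0.3  7.4 39.5] [572.5 244.6]
0.8 [-0.7  8.2 45.3] [576.6 252.4]
0.9 [-1.1  9.  51. ] [581.5 259.8]
1.0 [-1.7  9.7 56.7] [587.1 266.7]
1.1 [-2.3 10.3 62.5] [593.3 273. ]
```

>>> move_arm --targets '[-1,0,1.3,0,0,-1,0.3,2.2,0,5,-1,0.4,3.1,0,11,-1,0.4,4,0,17,-1,0.4,4.8,0,22,-1,0.2,5.7,0,28,-1,0.2,5.7,0,28]'

```text
clock: 10.2
eef_pos: [569.2, 229.8, 75.2]
tcp_rot: [3.139, 0.002, 2.626]
contact_force: [-0.2, 0.1, -0.6]
opening: -0.0
```

```bash
python3 arc.py 25 .5 .6 .7 .8 .9 1.0 1.1 1.2
python3 - <<'E'
from rig import r
from h import *
for n in('scene','top'):
    p=r.grab_frame(n); i=p['img'].copy()
    print([(d['position'],d['conf']) for d in r.mark_of(p,'lever_post')])
    cv2.imwrite(f'pics/{n}5.png',cv2.resize(i[90:240,240:440] if n=='scene' else i[165:315,110:310],None,fx=3,fy=3))
E
```

```text
[569.20742507 229.84818459  75.15872572] 2.6260463732190735 [-0.16367319  0.12675307 -0.56372445]
0.5 [ 0.1 -0.3  0.1] [566.8 227.8]
0.6 [0.3 0.6 5.9] [569.2 236.3]
0.7 [ 0.4  1.4 11.6] [572.5 244.6]
0.8 [ 0.5  2.3 17.3] [576.6 252.4]
0.9 [ 0.4  3.2 23.1] [581.5 259.8]
1.0 [ 0.3  4.1 28.8] [587.1 266.7]
1.1 [ 0.   4.9 34.5] [593.3 273. ]
1.2 [-0.3  5.8 40.2] [600.2 278.6]
[([577.3, 251.9, 82.1], 0.66)]
[([561.9, 222.1, 34.1], 0.25)]
```

View pics/scene5.png

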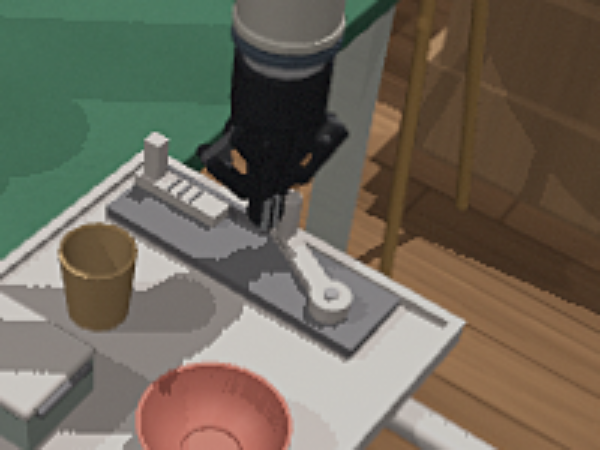

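The lever has swung about 0.5 rad, and the post is in contact with the fingers near (285,215). I'll carry on along the arc.

>>> move_arm --targets '[-1,0.3,0.6,0,6,-1,0.4,1.4,0,12,-1,0.5,2.3,0,17,-1,0.4,3.2,0,23,-1,0.3,4.1,0,29,-1,0.2,4.6,0,32,-1,0.2,4.6,0,32]'

```text
clock: 11.1
eef_pos: [589.3, 269.0, 73.4]
tcp_rot: [3.141, -0.0, 2.069]
contact_force: [0.4, -0.3, -0.4]
opening: 0.0
```

```bash
python3 arc.py 25 1.0 1.05 1.1 1.15 1.2
```

```text
[589.28808734 268.97136037  73.40966004] 2.0692985949088727 [ 0.43690942 -0.25321308 -0.44293673]
1.0 [-0.1 -0.3 -3.1] [587.1 266.7]
1.05 [ 0.   0.1 -0.2] [590.1 269.9]
1.1 [0.2 0.5 2.6] [593.3 273. ]
1.15 [0.3 1.  5.5] [596.7 275.9]
1.2 [0.3 1.4 8.3] [600.2 278.6]
```

>>> move_arm --targets '[-1,0.1,0.2,0,1,-1,0.1,0.4,0,2,-1,0.2,0.6,0,3,-1,0.2,0.6,0,3]'

```text
clock: 11.5
eef_pos: [593.4, 273.5, 73.3]
tcp_rot: [3.142, 0.0, 2.016]
contact_force: [0.0, -0.6, -0.4]
opening: -0.001
```

>>> move_arm --targets '[-1,0.1,0.2,0,1,-1,0.1,0.4,0,2,-1,0.1,0.4,0,2]'

```text
clock: 11.8
eef_pos: [594.6, 275.3, 73.0]
tcp_rot: [-3.137, 0.0, 1.98]
contact_force: [-8.8, -4.0, 5.5]
opening: -0.001
```

>>> move_arm --targets '[-1,0,0.2,0,0,-1,0,0.2,0,0]'

```text
clock: 12.0
eef_pos: [594.9, 275.5, 72.8]
tcp_rot: [-3.134, -0.0, 1.981]
contact_force: [-14.1, -5.2, 9.7]
opening: 0.003
```

Force rises with almost no movement, so the lever is at its stop. Next I back off, lift and check.

>>> move_arm --targets '[-1,0,-0.6,0,0,-1,0,-1.6,0,0,-1,0,-2,0,0,-1,0,-2,-4,0,-1,0,-2,-9,0,-1,0,-6,-13,0,-1,0,-11,-15,0,-1,0,-16,-15,0,-1,0,-20,-15,0,-1,0,-20,-15,0]'

```text
clock: 13.0
eef_pos: [409.0, 194.4, 222.7]
tcp_rot: [-3.138, -0.0, 1.982]
contact_force: [0.3, -1.0, 0.1]
opening: -0.003
```

Run:
```python
from rig import r
from h import *
s=r.sense(); print(s['eef_pos'],s['contact_force'])
th=1.1;psi=-.018;pin=np.array([653,207.5]);Q=pin+85*np.array([-np.cos(th-psi),np.sin(th-psi)])
print('exp post',Q)
for n in('scene','top'):
    p=r.grab_frame(n); i=p['img'].copy()
    for t in('lever_post','catch_fin','cup','bowl','snack_box'): print(n,t,[(d['position'],d['conf']) for d in r.mark_of(p,t)])
    u=proj(p,[Q[0],Q[1],99])[0]; cv2.circle(i,tuple(int(round(a)) for a in u),1,(0,0,255),-1)
    cv2.imwrite(f'pics/{n}6.png',cv2.resize(i[90:240,240:440] if n=='scene' else i[165:315,110:310],None,fx=3,fy=3))
    cv2.imwrite(f'pics/{n}6f.png',p['img'])
```

```text
[408.99486647 194.39647862 222.73065048] [ 0.27265446 -0.9609141   0.07539835]
exp post [615.81404916 283.9343186 ]
scene lever_post [([611.0, 282.3, 82.4], 0.62)]
scene catch_fin [([452.2, 240.8, 76.1], 0.75)]
scene cup [([496.5, 96.4, 32.2], 0.89), ([451.0, 240.0, 79.2], 0.59)]
scene bowl [([663.7, 33.7, 36.4], 0.93)]
scene snack_box [([501.2, -11.8, 32.6], 0.98)]
top lever_post [([616.0, 282.4, 81.2], 0.6)]
top catch_fin [([451.5, 232.8, 81.8], 0.75), ([498.2, 97.7, 36.5], 0.67)]
top cup [([497.7, 95.8, 34.5], 0.55)]
top bowl [([663.2, 33.6, 29.7], 0.93)]
top snack_box [([495.4, -13.1, 34.4], 0.8), ([616.1, 286.7, 81.5], 0.3)]
```

View pics/scene6.png

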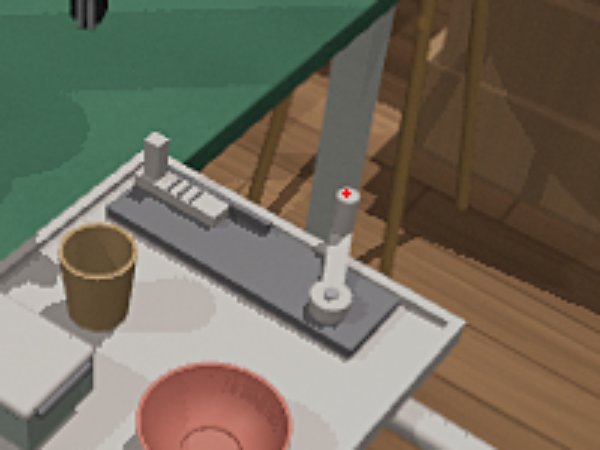

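View pics/top6f.png

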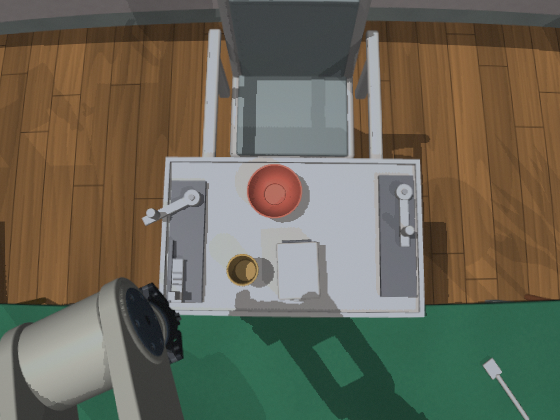

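The scene picture shows the post top right at the predicted 1.1 rad mark, (346,193) in the crop, and the fin back at (156,140). In the top picture the plain lever, bowl, cup and box are where they were.

Run:
```python
from rig import r
print(r.sign_off())
```

```text
the job is handed in; nothing more can be done
None
```

The tray is unlocked: I slid the catch fully back, then swung the lever to its open stop and let go. I handed it in at about 13 s of the 43 s allowed.

- **Catch:** I pushed it towards the bar with the shut fingers until it hit a hard stop. The force rose to about 10 N while the arm stopped advancing. The fin went from x ≈ 487 to about 449 mm by the tool position, which matches the full 40 mm of travel after allowing for where it started. The two cameras disagreed by a few mm, placing the fin between 447 and 452 mm.
- **Lever:** I pushed the post along its arc until it stopped. The force rose to 14–15 N with almost no further movement. The post top in the last scene picture sits on the position predicted for 1.1 rad, about (616, 284) mm. The two cameras read (611, 282) and (616, 282).
- **Everything else:** The bowl, cup and snack box measured within about 4 mm of where they started, which is the detector's accuracy. The plain lever looks unchanged in the top picture. The arm ended clear at z ≈ 223 mm with no contact force.

No check failed. In the last pictures the detectors also gave a few false matches, such as the cup reported as a catch fin and the lever post as the snack box, and I ignored those.

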